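# Open the jug of rinse aid that has run low

## Robot

A 7-joint arm with a two-finger parallel gripper is mounted at the origin on the work surface. World frame = base frame: x ahead of the robot, y to its left, z up, the work surface at z = 0. Lengths are in m, angles in rad, forces in N, time in s.
With the tool pointing down it reaches from about 0.425 to 0.825 m from the base axis. Payload 3.6 kg.
Tool frame: the origin (TCP) lies at the centre of the arm's flange, where the gripper is bolted on; the fingertips stand 186 mm ahead of it and the grasp point (between the pads) lies 167 mm ahead of it; z points along the fingers, y is the line along which they close (so a half turn about z gives the same grasp; the last joint's range is limited). The gripper opens to 93 mm and grips with 3 to 60 N. Pads are 15 mm wide; open, the fingers measure 128 mm over their backs; the gripper's body (75 mm by 188 mm) begins 65 mm behind the grasp point.
Start: joints at [-1.282, 0.615, -0.013, 1.423, 0.008, 1.103, -0.04], TCP at [0.202, 0.618, 0.405] pointing down, gripper open.
Joint ranges: [-3.12, 3.12], [-0.3, 2.06], [-1.34, 1.32], [0.26, 2.42], [-1.36, 4.5], [0.01, 1.98], [-2.84, 2.84]. Speed limits (rad/s): [2.79, 2.79, 3.14, 3.14, 3.14, 3.14, 3.14].

## Interface

Orientations are given as a rotation vector (axis times angle).
In Python, from workcell import r gives the robot as it stands.
- The arm moves only by the shell command python3 nudge.py [OPENING] [FORCE], which reads ROWS from standard input. ROWS is a JSON list of rows, 1 to 20 of them, each of 4 numbers: dx, dy, dz in m, then a turn about the tool's z in rad; each row is the pose to reach, as a shift and turn from the pose commanded when the command began, along the tool's axes at that moment; what a row does not reach only later rows make up. A row lasts 1/10 s, in which the tool goes at most 0.05 m and 0.15 rad, less where a joint would pass 70% of its speed; a pose out of reach is approached as far as the arm can. OPENING is the opening from 0.0 (shut) to 1.0 (fully open), set as the command begins (- or left out keeps the last). The fingers move at their own pace and stop on an object; FORCE is the grip in N (left out, the last holds). Time passes only in rows, so rows that do not move let the fingers close. It prints the time, the measured TCP pose, the force, the opening and the grip force at its end. Input that does not fit is refused with a message, and nothing moves.
- r.get_state(): the state, without advancing time (a new reading comes with each control period).
- r.grab_frame(name): name is "scene" or "top" or "wrist"; returns the picture (420x560x3 uint8, red, green, blue); there is no depth.
- r.camera_model(name): a dict with "mtx" (3x3 intrinsics, pixels), "R" (3x3) and "t" (3): a world point X has camera coordinates R X + t. Camera axes: x right, y down, z forward; pixel columns grow to the right and rows downward; lengths in m; the calibration is good to about 2 mm. A picture is of the moment at which its call begins: read the wrist's pose just before it. camera_model takes no time and is no camera call; for the wrist camera it gives the pose at the moment of the call.
- r.hand_in(): hands the job in; it is judged then, once.
The state is a dict: "time": time; "joints": joint angles; "joint_vel": joint speeds; "tau": joint torques, N m; "eef_pos": TCP position; "eef_rot": TCP orientation; "force": force on the tool from outside, world axes, zero at the start; "wrist_torque": the same for the moment, N m; "gripper_width": opening from 0.0 (shut) to 1.0 (fully open); "grasp_force": force on a finger pad.
Only numpy, scipy, OpenCV 4.12 (cv2) and the standard library are available. Lean on these libraries where they do the work, as an engineer would, in place of code of your own. Each camera call takes 0.05 s, during which the arm holds its last target. There are 200 camera calls.

## Task

Of the two rinse-aid jugs, open the one that has run low, which is the one whose level stick pokes out least: press its safety cap down, twist it anticlockwise while it is held down, and lift it off. Finish still gripping the cap, holding it upright and still, straight over the mouth of that jug and about 8 cm clear of it. Leave the other jug shut, and do not knock over or push away the things standing around.

Things in the scene. Friction and masses are not known exactly. Their poses are not given: they have to be found in the camera images.
- jug_a: Rinse-aid jug a: white plastic, 170 x 110 mm, flat shoulder 150 mm above the table, fixed in a low steel holder bolted to the table (190 x 130 mm). Origin: on the neck axis at table level; z up; x runs along the jug from the neck to its level stick, 90 mm from the neck axis. The jug reaches 55 mm behind the neck axis and 115 mm ahead of it, plus a side handle below the shoulder to 150 mm.
- jug_b: Rinse-aid jug b: white plastic, 170 x 110 mm, flat shoulder 150 mm above the table, fixed in a low steel holder bolted to the table (190 x 130 mm). Origin: on the neck axis at table level; z up; x runs along the jug from the neck to its level stick, 90 mm from the neck axis. The jug reaches 55 mm behind the neck axis and 115 mm ahead of it, plus a side handle below the shoulder to 150 mm.
- jug_a_mouth (a point): Mouth of jug a: top of the spring-loaded seal in the neck, on the neck axis, 191 mm above the table (hidden inside the cap while shut). A cap turned free rests on this seal at its shut height until it is lifted.
- jug_b_mouth (a point): Mouth of jug b: top of the spring-loaded seal in the neck, on the neck axis, 191 mm above the table (hidden inside the cap while shut). A cap turned free rests on this seal at its shut height until it is lifted.
- cap_a: Push-and-turn safety cap of jug a: loose, round, grey, ribbed, 60 mm diameter, 34 mm high, about 50 g. Origin: centre of its underside; z is its axis, up. Shut, its underside is 164 mm above the table (14 mm above the shoulder) and its x is parallel to the jug's x (0.1 rad of play); two inner hooks hold it under lugs on the neck.
- cap_b: Push-and-turn safety cap of jug b: loose, round, grey, ribbed, 60 mm diameter, 34 mm high, about 50 g. Origin: centre of its underside; z is its axis, up. Shut, its underside is 164 mm above the table (14 mm above the shoulder) and its x is parallel to the jug's x (0.1 rad of play); two inner hooks hold it under lugs on the neck.
- cap_a_top (a point): Flat top of cap a, on its axis, 198 mm above the table when shut. The cap turns or lifts only after being pressed down 4 mm or more (end of travel 8 mm; 5 to 7 mm is right) against a spring, 8 N to start, 13 N at the end. Kept down, it turns anticlockwise seen from above (clockwise is blocked), is free after 0.8 rad, stops near 2.3 rad (1.2 to 1.4 is right), then lifts straight off.
- cap_b_top (a point): Flat top of cap b, on its axis, 198 mm above the table when shut. The cap turns or lifts only after being pressed down 4 mm or more (end of travel 8 mm; 5 to 7 mm is right) against a spring, 8 N to start, 13 N at the end. Kept down, it turns anticlockwise seen from above (clockwise is blocked), is free after 0.8 rad, stops near 2.3 rad (1.2 to 1.4 is right), then lifts straight off.
- stick_short: Level stick: upright black rod, 8 mm thick, with an 18 mm disc as its head, fixed in the shoulder of one of the two jugs (which one varies), 90 mm from that jug's neck axis. This one pokes out 10 to 16 mm above the shoulder: its jug has run low. Origin: foot of the rod inside the jug; the top of the head is 80 mm above it.
- stick_tall: Level stick: upright black rod, 8 mm thick, with an 18 mm disc as its head, fixed in the shoulder of one of the two jugs (which one varies), 90 mm from that jug's neck axis. This one pokes out 36 to 44 mm above the shoulder: its jug is full. Origin: foot of the rod inside the jug; the top of the head is 80 mm above it.
- tumbler_a: Bystander: upside-down amber glass tumbler, 64 mm wide, 75 mm high. Origin: centre of its underside.
- tumbler_b: Bystander: upside-down amber glass tumbler, 72 mm wide, 90 mm high. Origin: centre of its underside.
- brush: Bystander: dish brush lying on the table. Origin: underside, near its middle.
- saucer: Bystander: small white plate, 110 mm wide, 20 mm high. Origin: centre of its underside.
- cutlery_cup: Bystander: grey plastic cutlery cup, 90 mm wide, 110 mm high. Origin: centre of its underside.
- cleaner: Bystander: closed white cleaner bottle with a black cap, 60 mm wide, 160 mm high. Origin: centre of its underside.
- spoon: Bystander: serving spoon lying on the table. Origin: underside, near its middle.

How it is judged:
By the outcome, as a careful person would: the job done as asked, in the order asked, and still so for the second after the job is handed in, while the arm keeps its last pose, push and grip.
It also fails if it takes over 35 s, if anything falls off the work surface, if the arm or the gripper's body presses on something with over 40 N, if the wrist force passes 120 N, or if a joint passes its speed limit or range.

## Working session

There is one attempt and no reset: what is moved stays moved. The work goes in short steps, Python scripts to look and compute and a shell command to move; the robot and the scene stay as the last step left them, time stands still between calls to the robot, and variables do not carry over. Pictures are saved under pics/ and viewed, at most 10 in all, crops included, and the job is handed in when it is done.

```bash
ls; mkdir -p pics
python3 - <<'E'
from workcell import r
import cv2,numpy as np
for n in ("scene","top"):
    f=r.grab_frame(n); cv2.imwrite(f"pics/{n}0.png",f[:,:,::-1])
    c=r.camera_model(n); print(n,c["mtx"].round(1).tolist(),(-c["R"].T@c["t"]).round(3),c["R"].round(2).tolist())
s=r.get_state(); print({k:np.round(v,3).tolist() for k,v in s.items()})
E
```

```text
nudge.py
pics
workcell.py
scene [[393.2, 0.0, 286.4], [0.0, 393.2, 213.9], [0.0, 0.0, 1.0]] [ 1.199 -0.351  0.768] [[0.49, 0.87, 0.0], [0.57, -0.32, -0.76], [-0.66, 0.37, -0.65]]
top [[544.8, 0.0, 286.3], [0.0, 544.8, 210.3], [0.0, 0.0, 1.0]] [0.451 0.003 1.586] [[0.02, -1.0, -0.0], [-1.0, -0.02, -0.09], [0.09, 0.0, -1.0]]
{'time': 0.1, 'joints': [-1.282, 0.616, -0.013, 1.425, 0.008, 1.103, -0.04], 'joint_vel': [-0.001, -0.001, 0.001, -0.003, 0.001, 0.0, -0.0], 'tau': [0.001, -46.004, 0.21, -16.624, -0.061, 0.017, 0.0], 'eef_pos': [0.202, 0.618, 0.404], 'eef_rot': [-0.494, -3.102, 0.004], 'force': [0.707, 1.163, -0.685], 'wrist_torque': [0.01, -0.033, -0.048], 'grasp_force': 0.0, 'gripper_width': 1.003}
```

View pics/scene0.png

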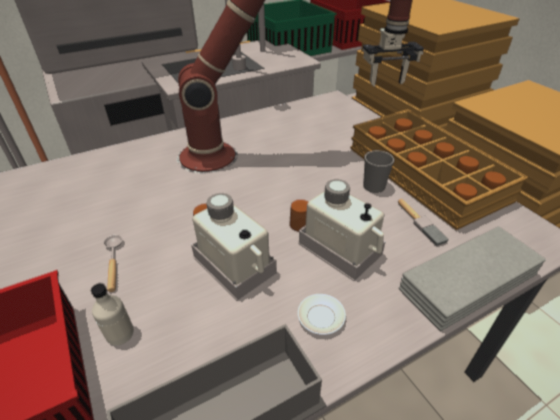

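View pics/top0.png

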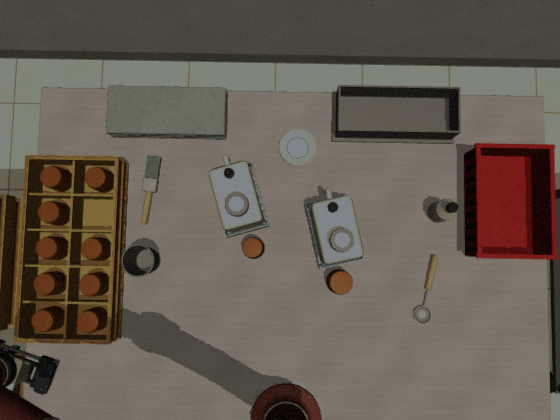

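The scene view shows the short stick at (245,235), on the left jug, and a tall stick at (367,208) on the right jug. In the top view, the low jug is the right one: cap at about (341,240), stick at (332,208). The other jug has its cap at (236,203) and stick at (229,173). I'll enlarge both to check.

```bash
cat > h.py <<'E'
import numpy as np
def ray(c,u,v):
    d=c["R"].T@np.linalg.solve(c["mtx"],[u,v,1.]); return -c["R"].T@c["t"],d
def onz(c,u,v,z):
    o,d=ray(c,u,v); return o+d*(z-o[2])/d[2]
def tri(c1,p1,c2,p2):
    o1,d1=ray(c1,*p1);o2,d2=ray(c2,*p2); d1/=np.linalg.norm(d1);d2/=np.linalg.norm(d2)
    s=np.linalg.lstsq(np.c_[d1,-d2],o2-o1,rcond=None)[0]; a=o1+s[0]*d1;b=o2+s[1]*d2
    return (a+b)/2,np.linalg.norm(a-b)
def proj(c,X):
    p=c["mtx"]@(c["R"]@X+c["t"]); return p[:2]/p[2]
E
python3 - <<'E'
from workcell import r
from h import *
import cv2
t=cv2.imread("pics/top0.png");s=cv2.imread("pics/scene0.png")
a=cv2.resize(t[160:280,200:370],None,fx=4.5,fy=4.5,interpolation=cv2.INTER_CUBIC)
b=cv2.resize(s[170:300,185:395],None,fx=3.8,fy=3.8,interpolation=cv2.INTER_CUBIC)
cv2.imwrite("pics/tc.png",a);cv2.imwrite("pics/sc.png",b)
ct,cs=r.camera_model("top"),r.camera_model("scene")
def disc(im,u0,v0,w=9):
    g=cv2.cvtColor(im,cv2.COLOR_BGR2GRAY)[v0-w:v0+w+1,u0-w:u0+w+1]
    n,l,st,ce=cv2.connectedComponentsWithStats((g<60).astype(np.uint8))
    k=1+np.argmax(st[1:,4]); return ce[k]+[u0-w,v0-w],st[k]
for n,p,q in(("low",(332,208),(245,235)),("full",(229,173),(368,208))):
    A,sa=disc(t,*p);B,sb=disc(s,*q); print(n,A,sa,B,sb,tri(ct,A,cs,B))
for p in((341,240),(236,203)): print(onz(ct,*p,.198),proj(cs,onz(ct,*p,.198)))
E
```

```text
low [332.19736842 206.71052632] [ 5  3 10 10 76] [244.41818182 234.27272727] [ 4  5 10  7 55] (array([ 0.59022975, -0.11409456,  0.15191885]), np.float64(0.002088383782181082))
full [228.4375 172.6   ] [ 4  4 10 10 80] [365.81481481 211.94444444] [ 2  5  9 14 54] (array([0.67415646, 0.16222643, 0.1662883 ]), np.float64(0.00015781909476834203))
[ 0.50147307 -0.13283321  0.198     ] [220.15270104 199.52179075]
[0.59095392 0.1370801  0.198     ] [337.99698274 185.87608376]
```

View pics/tc.png

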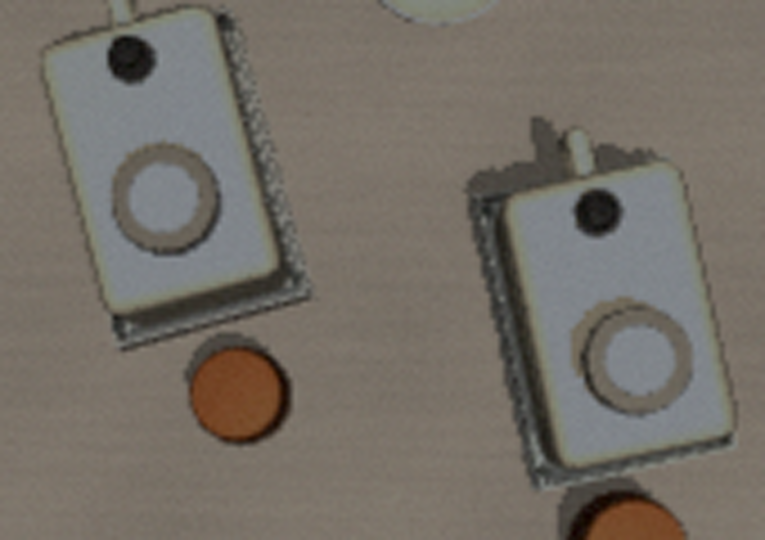

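View pics/sc.png

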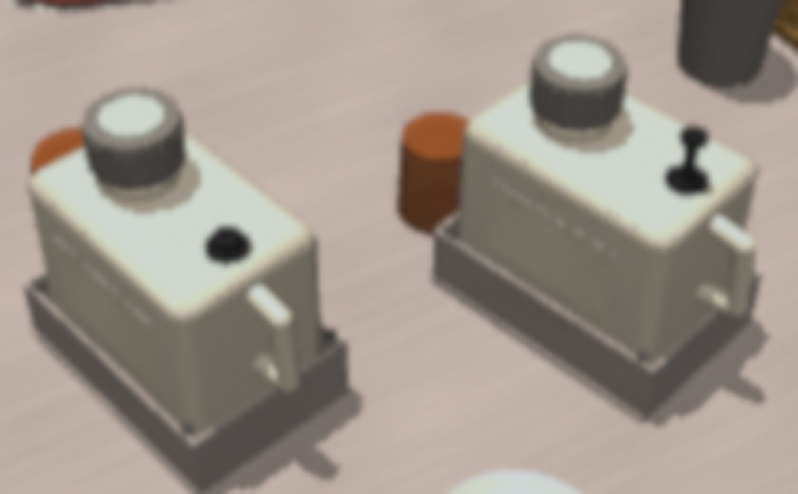

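The low jug is the one on the right in the top view: its stick head sits almost on the shoulder, while the other has a visible rod. Next I'll refine the cap position and work out the moves in tool axes.

```bash
cat >> h.py <<'E'
from scipy.spatial.transform import Rotation as Ro
def totool(s,P): return Ro.from_rotvec(s["eef_rot"]).inv().apply(np.array(P)-s["eef_pos"]).round(4)
E
python3 - <<'E'
from workcell import r
from h import *
import cv2
t=cv2.imread("pics/top0.png");ct=r.camera_model("top")
for nm,(u,v),sd,h in(("low",(341,240),(332.2,206.7),.163),("full",(236,203),(228.4,172.6),.19)):
    g=cv2.cvtColor(t,cv2.COLOR_BGR2GRAY)[v-9:v+10,u-9:u+10]
    n,l,st,ce=cv2.connectedComponentsWithStats((g>115).astype(np.uint8)); k=l[9,9]
    P=onz(ct,*(ce[k]+[u-9,v-9]),.198);S=onz(ct,*sd,h)
    print(nm,k,st[k],ce[k]+[u-9,v-9],P,S,np.linalg.norm((S-P)[:2]),np.arctan2(*(S-P)[1::-1]), onz(ct,u,v,.185))
s=r.get_state();print(Ro.from_rotvec(s["eef_rot"]).as_matrix().round(3))
for P in((.202,.618,.44),(.48,.22,.44),(.502,-.133,.44)):print(totool(s,P))
E
```

```text
low 1 [  2   1  16  16 186] [341.75268817 239.66129032] [ 0.50237179 -0.13473951  0.198     ] [ 0.58958846 -0.1122429   0.163     ] 0.09007132645858189 0.25243695390549964 [ 0.5019418  -0.13410323  0.185     ]
full 3 [  2   2  15  16 183] [235.8852459  203.47540984] [0.5897245  0.13734021 0.198     ] [0.67048213 0.15972501 0.19      ] 0.08380258486003204 0.27039646173566306 [0.59226051 0.13833745 0.185     ]
[[-0.951  0.311 -0.001]
 [ 0.311  0.951 -0.002]
 [-0.    -0.002 -1.   ]]
[-0.0001  0.0004 -0.0363]
[-0.388  -0.2916 -0.0356]
[-0.5185 -0.6203 -0.0348]
```

```bash
echo '[[-0.04, -0.03, -0.035, 0.1], [-0.388, -0.292, -0.035, 0.8], [-0.388, -0.292, -0.035, 0.8], [-0.388, -0.292, -0.035, 0.8], [-0.388, -0.292, -0.035, 0.8], [-0.388, -0.292, -0.035, 0.8], [-0.388, -0.292, -0.035, 0.8], [-0.388, -0.292, -0.035, 0.8], [-0.388, -0.292, -0.035, 0.8], [-0.388, -0.292, -0.035, 0.8], [-0.388, -0.292, -0.035, 0.8]]' | python3 nudge.py 1.0
echo '[[-0.2, -0.3, 0, 0.8], [-0.2, -0.3, 0, 0.8], [-0.2, -0.3, 0, 0.8]]' | python3 nudge.py >/dev/null --help 2>&1; python3 -c "
from workcell import r
from h import *
s=r.get_state();print(s['time'],s['joints'],s['eef_pos'],totool(s,(.502,-.1345,.44)))"
```

```text
time: 1.2
eef_pos: [0.4834, 0.2123, 0.4399]
eef_rot: [1.679, 2.649, -0.004]
force: [-0.6, 0.0, -0.6]
gripper_width: 0.999
grasp_force: 0.0
1.2 [-0.64869805  0.39775913  0.27736492  1.73036495 -0.11755636  1.02952892
  0.10988653] [0.48343346 0.21234971 0.43991273] [-0.3216 -0.1313  0.0017]
```

```bash
echo '[[-0.322, -0.131, 0, 1.3], [-0.322, -0.131, 0, 1.3], [-0.322, -0.131, 0, 1.3], [-0.322, -0.131, 0, 1.3], [-0.322, -0.131, 0, 1.3], [-0.322, -0.131, 0, 1.3], [-0.322, -0.131, 0, 1.3], [-0.322, -0.131, 0, 1.3], [-0.322, -0.131, 0, 1.3], [-0.322, -0.131, 0, 1.3], [-0.322, -0.131, 0, 1.3], [-0.322, -0.131, 0, 1.3]]' | python3 nudge.py
python3 - <<'E'
from workcell import r
from h import *
import cv2
s=r.get_state();c=r.camera_model("wrist");f=r.grab_frame("wrist");cv2.imwrite("pics/w1.png",f[:,:,::-1])
print(s['joints'].round(2) if hasattr(s['joints'],'round') else s['joints'],s['eef_pos'],totool(s,(.502,-.1345,.348)))
print(proj(c,np.array([.502,-.1345,.198])),-c["R"].T@c["t"],c["R"][2])
R=Ro.from_rotvec(s["eef_rot"]).as_matrix();print(R.round(3),np.arctan2(R[1,1],R[0,1]))
E
```

```text
time: 2.4
eef_pos: [0.5039, -0.1262, 0.4396]
eef_rot: [-2.935, -1.119, 0.0]
force: [-0.2, 0.3, -0.3]
gripper_width: 1.001
grasp_force: 0.0
[-0.25  0.44  0.67  1.76 -0.31  1.05 -0.31] [ 0.50393238 -0.12621772  0.43962997] [-0.007   0.0049  0.0916]
[283.82414521 226.48077839] [ 0.55590244 -0.08092588  0.42025741] [-0.18849215 -0.16574318 -0.96798756]
[[ 0.746  0.666 -0.   ]
 [ 0.666 -0.746  0.   ]
 [ 0.    -0.001 -1.   ]] -0.8419787992620529
```

View pics/w1.png

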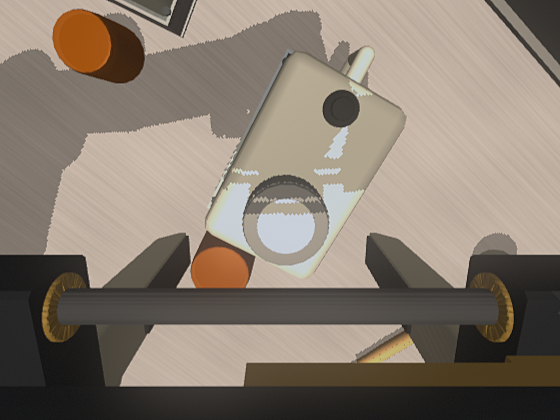

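The wrist view shows the cap's light top centred at (286,226), against a prediction of (284,226). That agrees within about 1.5 mm, and the fingers clear the cap and stick on both sides.

Run:
```python
from workcell import r
from h import *
c=r.camera_model("wrist");s=r.get_state()
P=onz(c,286,226,.198);print(P);Q=(P+[.502,-.1345,.198])/2;Q[2]=.348;print(Q,totool(s,Q),s['eef_pos'])
```

```text
[ 0.50325898 -0.13558416  0.198     ]
[ 0.50262949 -0.13504208  0.348     ] [-0.0067  0.0056  0.0917] [ 0.50388561 -0.12640646  0.43972621]
```

```bash
echo '[[-0.0067, 0.0056, 0.02, 0], [-0.0067, 0.0056, 0.04, 0], [-0.0067, 0.0056, 0.05, 0], [-0.0067, 0.0056, 0.05, 0]]' | python3 nudge.py
python3 -c "
from workcell import r
from h import *
s=r.get_state();print(totool(s,(.5026,-.135,.348)))"
```

```text
time: 2.85
eef_pos: [0.5023, -0.135, 0.3886]
eef_rot: [-2.935, -1.116, 0.004]
force: [-0.4, 0.6, 0.1]
gripper_width: 0.998
grasp_force: 0.0
[0.0003 0.0003 0.0406]
```

```bash
echo '[[0, 0, 0.02, 0], [0, 0, 0.035, 0], [0, 0, 0.041, 0], [0, 0, 0.041, 0], [0, 0, 0.041, 0]]' | python3 nudge.py
echo '[[0, 0, 0, 0], [0, 0, 0, 0], [0, 0, 0, 0], [0, 0, 0, 0], [0, 0, 0, 0], [0, 0, 0, 0], [0, 0, 0, 0], [0, 0, 0, 0], [0, 0, 0, 0], [0, 0, 0, 0]]' | python3 nudge.py 0.0 45
```

```text
time: 3.35
eef_pos: [0.5029, -0.1358, 0.3497]
eef_rot: [2.936, 1.115, 0.002]
force: [-0.3, -0.2, 0.6]
gripper_width: 1.0
grasp_force: 0.0
time: 4.35
eef_pos: [0.5026, -0.1357, 0.3489]
eef_rot: [-2.937, -1.115, -0.0]
force: [-0.3, 0.4, 1.4]
gripper_width: 0.644
grasp_force: 45.0
```

```bash
echo '[[0, 0, 0.002, 0], [0, 0, 0.004, 0], [0, 0, 0.006, 0], [0, 0, 0.006, 0], [0, 0, 0.006, 0], [0, 0, 0.006, 0]]' | python3 nudge.py
```

```text
time: 4.95
eef_pos: [0.5025, -0.1358, 0.344]
eef_rot: [-2.936, -1.115, -0.002]
force: [-2.9, 1.8, 10.0]
gripper_width: 0.647
grasp_force: 45.0
```

```bash
echo '[[0, 0, 0.0012, 0], [0, 0, 0.0012, 0], [0, 0, 0.0012, 0]]' | python3 nudge.py; python3 -c "
from workcell import r
import numpy as np
for i in range(6):
  s=r.get_state();print(s['eef_pos'],s['force'])
"
```

```text
time: 5.25
eef_pos: [0.5025, -0.1358, 0.3429]
eef_rot: [-2.936, -1.115, -0.002]
force: [-1.6, 1.7, 10.6]
gripper_width: 0.647
grasp_force: 45.0
[ 0.50248692 -0.13581501  0.34293723] [-1.62878977  1.70654811 10.64123266]
[ 0.50248692 -0.13581501  0.34293723] [-1.62878977  1.70654811 10.64123266]
[ 0.50248692 -0.13581501  0.34293723] [-1.62878977  1.70654811 10.64123266]
[ 0.50248692 -0.13581501  0.34293723] [-1.62878977  1.70654811 10.64123266]
[ 0.50248692 -0.13581501  0.34293723] [-1.62878977  1.70654811 10.64123266]
[ 0.50248692 -0.13581501  0.34293723] [-1.62878977  1.70654811 10.64123266]
```

```bash
echo '[[0, 0, 0, -0.1], [0, 0, 0, -0.2], [0, 0, 0, -0.3], [0, 0, 0, -0.3]]' | python3 nudge.py; python3 -c "
from workcell import r
s=r.get_state();print(s['wrist_torque'],s['joints'])"
```

```text
time: 5.65
eef_pos: [0.5033, -0.1362, 0.3435]
eef_rot: [2.734, 1.543, 0.006]
force: [-1.5, 1.1, 11.0]
gripper_width: 0.644
grasp_force: 45.0
[0.14910014 0.35191081 0.05129657] [-0.11436686  0.53273578  0.5071222   1.88343733 -0.34956143  0.80914044
  0.03397513]
```

```bash
echo '[[0, 0, 0, -0.12], [0, 0, 0, -0.24], [0, 0, 0, -0.36], [0, 0, 0, -0.48], [0, 0, 0, -0.5]]' | python3 nudge.py; python3 -c "
from workcell import r
s=r.get_state();print(s['wrist_torque'],s['joints'])"
```

```text
time: 6.15
eef_pos: [0.5038, -0.1361, 0.3438]
eef_rot: [2.265, 2.17, 0.007]
force: [0.2, 1.5, 10.6]
gripper_width: 0.643
grasp_force: 45.0
[0.13768795 0.00800273 0.02139898] [-0.02038428  0.5107725   0.36040058  1.87964843 -0.24739045  0.78799219
  0.42960106]
```

```bash
echo '[[0, 0, 0, -0.12], [0, 0, 0, -0.24], [0, 0, 0, -0.36], [0, 0, 0, -0.48], [0, 0, 0, -0.5], [0, 0, 0, -0.5], [0, 0, 0, -0.5]]' | python3 nudge.py; python3 -c "
from workcell import r
s=r.get_state();print(s['wrist_torque'],s['joints'])"
```

```text
time: 6.85
eef_pos: [0.504, -0.1359, 0.3438]
eef_rot: [1.66, 2.66, 0.004]
force: [-0.2, 0.6, 9.8]
gripper_width: 0.647
grasp_force: 45.0
[ 0.1708582  -0.00163674 -0.01643593] [ 0.07487292  0.49724616  0.21614982  1.87648722 -0.14787117  0.77633953
  0.82571972]
```

```bash
echo '[[0, 0, -0.004, 0], [0, 0, -0.008, 0], [0, 0, -0.014, 0], [0, 0, -0.02, 0], [0, 0, -0.02, 0]]' | python3 nudge.py
```

```text
time: 7.35
eef_pos: [0.5026, -0.1358, 0.362]
eef_rot: [1.663, 2.664, 0.0]
force: [1.0, 1.0, -0.6]
gripper_width: 0.649
grasp_force: 45.0
```

The force dropped to about zero, so the cap is free. I'll lift the rest of the way.

```bash
echo '[[0, 0, -0.02, 0], [0, 0, -0.045, 0], [0, 0, -0.07, 0], [0, 0, -0.085, 0], [0, 0, -0.093, 0], [0, 0, -0.093, 0], [0, 0, -0.093, 0], [0, 0, -0.093, 0], [0, 0, -0.093, 0], [0, 0, -0.093, 0]]' | python3 nudge.py
python3 - <<'E'
from workcell import r
from h import *
import cv2
s=r.get_state();f=r.grab_frame("scene");c=r.camera_model("scene")
x,y,z=s['eef_pos'];print(s['eef_pos'],proj(c,np.array([x,y,.305])),proj(c,np.array([x,y,.271])),proj(c,np.array([.5026,-.135,.191])))
cv2.imwrite("pics/s2.png",cv2.resize(f[100:300,130:400,::-1],None,fx=2.9,fy=2.9))
E
```

```text
time: 8.35
eef_pos: [0.5025, -0.1356, 0.454]
eef_rot: [-1.663, -2.664, 0.001]
force: [0.1, 0.4, -0.7]
gripper_width: 0.641
grasp_force: 45.0
[ 0.50251162 -0.13564888  0.4539697 ] [213.79857024 161.05275221] [215.60506051 174.15468379] [219.78592439 202.41953135]
```

View pics/s2.png

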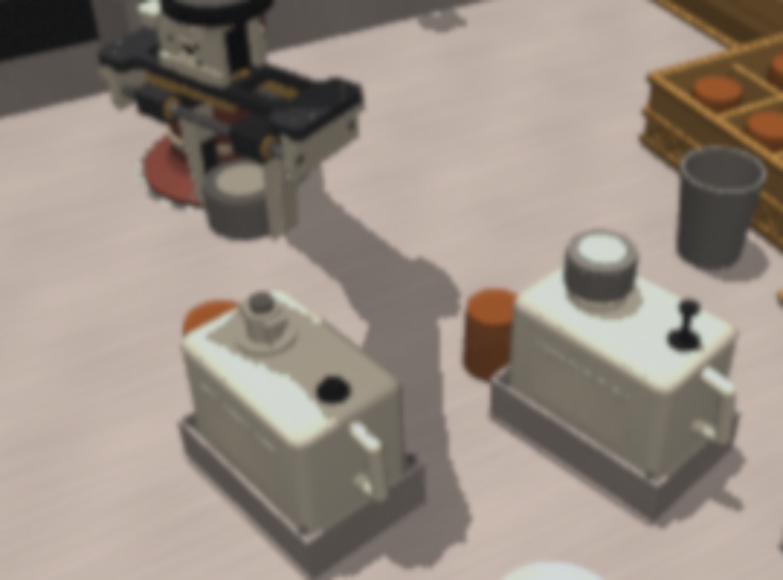

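The crop shows the cap upright in the fingers (top at about (240,183)) over the bare neck of the low jug (about (262,300)). The other jug is still shut and the surroundings look undisturbed. By this view the cap sits about 3 mm low, so I'll raise it slightly, settle and hand in.

```bash
echo '[[0, 0, -0.003, 0], [0, 0, -0.003, 0], [0, 0, -0.003, 0], [0, 0, -0.003, 0], [0, 0, -0.003, 0], [0, 0, -0.003, 0]]' | python3 nudge.py; python3 -c "
from workcell import r
print(r.hand_in())"
```

```text
time: 9.0
eef_pos: [0.5025, -0.1357, 0.4575]
eef_rot: [-1.663, -2.665, 0.0]
force: [-0.3, 0.3, -0.9]
gripper_width: 0.644
grasp_force: 45.0
the job is handed in; nothing more can be done
None
```

I opened the low jug (the one with the short level stick) and handed the job in at 9.0 s: its cap is held upright and still about 8 cm above its mouth, and the other jug is still shut; no verdict was returned.

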